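# Refit the lever on the selector valve and switch it over

## Robot

A 7-joint arm with a two-finger parallel gripper is mounted at the origin on a cart in front of the work surface, level with it; the furniture and walls round the work are solid. World frame = base frame: x ahead of the robot, y to its left, z up, the work surface at z = 0. Lengths are in m, angles in rad, forces in N, time in s.
With the tool pointing down it reaches from about 0.4 to 0.875 m from the base axis. Payload 4.4 kg.
Tool frame: the origin (TCP) lies midway between the tips of the shut fingers; the grasp point (between the pads) lies 19 mm behind it; z points along the fingers, y is the line along which they close (so a half turn about z gives the same grasp; the last joint's range is limited). The gripper opens to 85 mm and grips with 20 to 120 N. Pads are 22 mm wide; open, the fingers measure 114 mm over their backs; the gripper's body (76 mm by 85 mm) begins 54 mm behind the grasp point. The pads swing forward as they close: fully open they stand 13 mm farther back than shut.
Start: joints at [1.165, 0.628, 0.038, 1.517, -0.027, 0.996, -0.02], TCP at [0.217, -0.613, 0.231] pointing down, gripper open.
Joint ranges: [-3.06, 3.06], [-0.37, 2.12], [-1.25, 1.32], [0.18, 2.47], [-1.1, 4.24], [0.23, 1.98], [-2.94, 2.94]. Speed limits (rad/s): [2.57, 2.57, 3.14, 3.14, 3.14, 3.14, 3.14].

## Interface

Orientations are given as a unit quaternion [w, x, y, z].
In Python, from bench import bot, get_image gives the robot as it stands.
- The arm moves only by the tool move_arm, never from a script. Its argument "steps" is one flat list of numbers, 4 for each row, row after row: the shift along the tool's x, y, z in m, then the turn about the tool's z in degrees. A call has 1 to 20 rows; each row is the pose to reach, as a shift and turn from the pose commanded when the call began, along the tool's axes at that moment; what a row does not reach only later rows make up. A row lasts 1/12 s, in which the tool goes at most 41.7 mm and 7.16 degrees, less where a joint would pass 70% of its speed; a pose out of reach is approached as far as the arm can. A call with a gripper value outside its range is refused whole. "hand" is the closure in counts, from 0 (fully open) to 255 (shut), set as the call begins (left out, the last holds). The fingers move at their own pace and stop on an object; the grip force is fixed at half the most. Time passes only in rows, so rows that repeat a pose let the fingers close. It gives the time, the measured TCP pose, the force, the opening and the grip force at its end, in the units of the state.
- bot.get_state(): the state, without advancing time (a new reading comes with each control period).
- get_image(name): name is "scene" or "top" or "wrist"; returns a dict with "img" (420x560x3 uint8, red, green, blue), "fx", "fy", "cx", "cy" (pixels), "R" (3x3) and "t" (3): a world point X has camera coordinates R X + t; the wrist camera has in their place "mount" (4x4, takes a point from camera to tool coordinates, whose origin is the TCP and whose axes are the flange's). Camera axes: x right, y down, z forward; pixel columns grow to the right and rows downward; lengths in m; the calibration is good to about 2 mm. The wrist camera is an equidistant fisheye: a pixel r from the principal point sees the ray r / f radians off the axis. A picture is of the moment at which its call begins: read the wrist's pose just before it. There is no depth.
- bot.sign_off(): hands the job in; it is judged then, once.
The state is a dict: "time": time; "q": joint angles; "qvel": joint speeds; "joint_efforts": joint torques, N m; "tool_pos": TCP position; "orientation": TCP orientation; "contact_force": force on the tool from outside, world axes, zero at the start; "moment": the same for the moment, N m; "grip_width": finger opening in m; "finger_force": force on a finger pad.
Only numpy, scipy, OpenCV 4.12 (cv2) and the standard library are available. Lean on these libraries where they do the work, as an engineer would, in place of code of your own. Each camera call takes 0.05 s, during which the arm holds its last target. There are 200 camera calls.

## Task

Put the loose lever back on the bench selector valve: turn it so that the three grooves in its bore match the three splines of the valve's upright shaft, and push it down until its hub sits fully home on the shaft's shoulder. Then use the lever to swing the shaft anticlockwise (seen from above) as far as its stop, and let go, leaving the lever on the shaft and the other things on the bench where they stand.

Things in the scene. Friction and masses are not known exactly. Their poses are not given: they have to be found in the camera images.
- lever_grip (a point): The loose steel lever (about 0.25 kg, 146 mm long, mostly hub), lying flat, bore upright. This point is the middle of its arm, half-way up: 55 mm from the bore's axis, 24 mm above the hub's underside. The arm is 22 mm wide, its underside 14 mm and top 34 mm above the hub's underside. x along the arm from hub to knob, z up.
- lever_knob (a point): Top centre of the upright round grey knob at the lever's far end: 28 mm diameter, 106 mm from the bore's axis, reaching from the level of the hub's underside to 42 mm above it. Axes as lever_grip.
- bore_foot (a point): The lever's bore: point on the bore's axis at the underside of the round hub (52 mm diameter, 34 mm high), axes as lever_grip. The bore runs right through and is T-shaped from above: three straight grooves 12.5 mm wide, each reaching 17.25 mm from the axis, along +x (towards the knob), +y and -y; none along -x.
- shaft_seat (a point): On the axis of the valve's upright shaft, on the top face of its dark round shoulder (54 mm diameter), where the hub comes to rest, 74 mm above the worktop. Axes turn with the shaft, z up. Three splines 10 mm wide reach 16 mm from the axis along +x, +y and -y, none along -x, so the lever fits one way only, its x along this x, with 1.25 mm play each side.
- shaft_tip (a point): Centre of the shaft's top end, 38 mm above shaft_seat, same axes. The top 6 mm of the splines is tapered by 2.5 mm all round.
- valve: The selector valve, fixed to the worktop: grey round body (82 mm diameter) on a square aluminium plate (96 mm), three capped ports reaching 56 mm from the axis, under 46 mm high. Origin under its centre, below the shaft. A small tab on the shaft's shoulder, on the shaft's -x side, moves between two stop pins.
- selector (a joint): Angle of the shaft in rad: 0 at the clockwise stop, 1.4 at the anticlockwise stop (seen from above), growing anticlockwise. It starts between 0 and 0.4. Dry friction of 0.15 N m (about 3 N at the middle of the lever's arm) holds it where it is left; no spring.
- timer: Bystander: flat white timer, 62x65x18 mm; origin under its centre.
- amber_jar: Bystander: amber jar with black cap, 52 mm diameter, 89 mm high; origin under its centre.
- dropper: Bystander: small dropper bottle, 33 mm diameter, 102 mm high; origin under its centre.
- tape_roll: Bystander: roll of tape lying flat, 104 mm diameter, 25 mm high; origin under its centre.
- media_bottle: Bystander: bottle with orange cap, 66 mm diameter, 139 mm high; origin under its centre.
- beaker: Bystander: glass beaker, 60 mm diameter, 74 mm high; origin under its centre.

How it is judged:
By the outcome, as a careful person would: the job done as asked, in the order asked, and still so for the second after the job is handed in, with the robot touching nothing.
It also fails if it takes over 48 s, if anything falls off the work surface, if the arm or the gripper's body presses on something with over 40 N, if the wrist force passes 120 N, or if a joint passes its speed limit or range.

## Working session

There is one attempt and no reset: what is moved stays moved. The work goes in short steps, Python scripts to look and compute and a tool call to move; the robot and the scene stay as the last step left them, time stands still between calls to the robot, and variables do not carry over. Pictures are saved under pics/ and viewed, at most 10 in all, crops included, and the job is handed in when it is done.

Besides the shell and the picture viewer there is one more tool, called after "Request:" as name(argument=value, ...) on one line, values as JSON. move_arm: Moves the arm, as the interface text tells. Its arguments: {"type":"object","properties":{"steps":{"type":"array","items":{"type":"number"}},"hand":{"type":"number"}},"required":["steps"]}

```bash
mkdir -p pics; cat > h.py <<'E'
import numpy as np,cv2,pickle
from bench import bot,get_image
def snap(n,name):
    s=bot.get_state(); d=get_image(n); d['state']=s
    pickle.dump(d,open(f'pics/{name}.pkl','wb')); cv2.imwrite(f'pics/{name}.png',d['img'][:,:,::-1]); return d
def load(name): return pickle.load(open(f'pics/{name}.pkl','rb'))
def plane(d,u,v,z):
    r=np.array([(u-d['cx'])/d['fx'],(v-d['cy'])/d['fy'],1]); R=np.array(d['R']);t=np.array(d['t'])
    c=-R.T@t; w=R.T@r; return c+w*(z-c[2])/w[2]
def proj(d,X):
    p=np.array(d['R'])@np.array(X)+d['t']; return d['fx']*p[0]/p[2]+d['cx'],d['fy']*p[1]/p[2]+d['cy']
E
python3 - <<'E'
from h import *
a=snap('scene','s0');b=snap('top','t0')
for d in(a,b):print(d['fx'],d['cx'],d['cy'],-np.array(d['R']).T@d['t'],np.round(d['R'],3))
s=bot.get_state();print(s)
E
```

```text
498.2350159427209 284.71062856669784 208.88549834251444 [-0.47788479 -0.82934926  0.8107671 ] [[ 0.472 -0.881  0.001]
 [-0.464 -0.25  -0.85 ]
 [ 0.749  0.401 -0.527]]
413.81224514414254 282.04980628250723 204.12390726364868 [ 0.37788916 -0.26476508  1.05277437] [[-0.012 -0.999  0.032]
 [-0.991  0.007 -0.134]
 [ 0.134 -0.033 -0.99 ]]
{'time': 0.1, 'q': array([ 1.16519207,  0.6292814 ,  0.03843444,  1.51825183, -0.02701704,
        0.99628382, -0.02001204]), 'qvel': array([ 0.00017377, -0.0031695 ,  0.0004119 , -0.0031784 ,  0.00064105,
        0.0010968 , -0.00026359]), 'joint_efforts': array([ 3.02230801e-03, -5.64531362e+01,  1.23025585e+00, -1.93970954e+01,
        1.12095513e-02,  5.52463287e-03,  3.93177356e-05]), 'tool_pos': array([ 0.21650327, -0.61230144,  0.23046802]), 'orientation': array([-8.41413531e-04,  9.85602027e-01,  1.69079615e-01, -1.43274622e-04]), 'contact_force': array([ 0.25943291, -0.17992216,  0.0892383 ]), 'moment': array([-0.01370794, -0.00977496,  0.01221315]), 'finger_force': 0.0, 'grip_width': 0.0850850022002837}
```

View pics/t0.png

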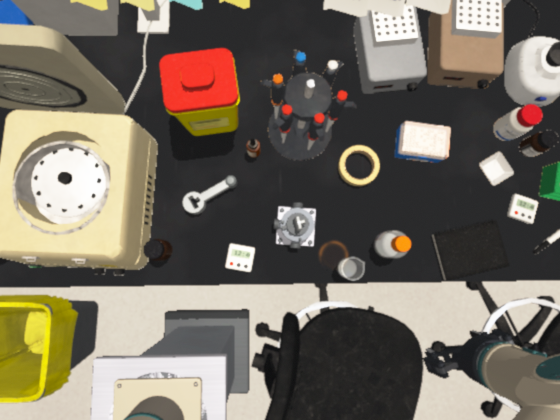

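View pics/s0.png

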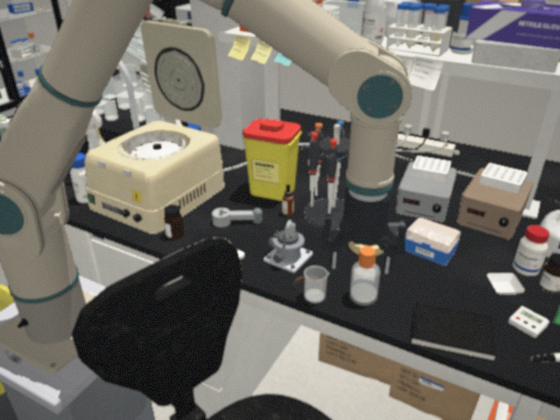

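The top view shows the lever with its hub near (195,202) and its knob near (231,182). The valve is near (295,227). I'll enlarge both.

```bash
python3 - <<'E'
from h import *
d=load('t0');i=d['img'][:,:,::-1]
a=cv2.resize(i[165:225,170:250],None,fx=5,fy=5,interpolation=cv2.INTER_CUBIC)
b=cv2.resize(i[197:257,255:335],None,fx=5,fy=5,interpolation=cv2.INTER_CUBIC)
cv2.imwrite('pics/c0.png',np.hstack([a,b]))
E
```

```text
(no output)
```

View pics/c0.png

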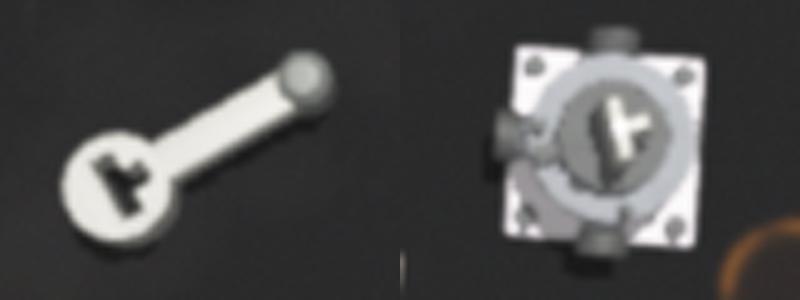

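Enlarged, the hub-top centre is at crop (116,186) and the knob top at (306,77). The shoulder centre is at about (614,135). The shaft's T has its bar running (612,100)-(625,160) and its stem pointing right and up to (648,117).

```bash
python3 - <<'E'
from h import *
d=load('t0')
h=plane(d,193.2+.0,202.2,.034);k=plane(d,231.2,180.4,.042)
v=k-h;print('hub',h,'knob',k,np.hypot(*v[:2]),np.degrees(np.arctan2(v[1],v[0])))
sh=plane(d,297.8,224,.074);tip=plane(d,298.8,223,.112);print('sh',sh,tip)
P=lambda x,y:plane(d,(x-400)/5+255,y/5+197,.112)
s=P(648,117)-P(619,130);b=P(612,100)-P(625,160)
print(s,np.degrees(np.arctan2(s[1],s[0])),b,np.degrees(np.arctan2(b[1],b[0]))-90)
pc=[plane(d,(x-400)/5+255,y/5+197,.006) for x,y in((517,45),(706,58),(695,247),(504,236))];print('plate',np.mean(pc,0),np.linalg.norm(pc[0]-pc[1]))
for n,u,w,z in(('timer',240,257,.018),('drop',253,145,.1),('beaker',351,268,.074),('media',403,243,.139),('tape',359,165,.025),('amber',160,250,.089)):print(n,plane(d,u,w,z))
s=bot.get_state();from scipy.spatial.transform import Rotation as R
q=s['orientation'];print(np.round(R.from_quat([*q[1:],q[0]]).as_matrix(),3))
E
```

```text
hub [ 0.52193932 -0.07956886  0.034     ] knob [ 0.57464633 -0.17356067  0.042     ] 0.10776126126206152 -60.7179603309073
sh [ 0.46223271 -0.33462057  0.074     ] [ 0.46122796 -0.33423492  0.112     ]
[ 0.00584761 -0.01339123  0.        ] -66.41034554145624 [0.02754016 0.00548226 0.        ] -78.74164227559424
plate [ 0.46257684 -0.33512993  0.006     ] 0.09689327005116581
timer [ 0.38648134 -0.19402209  0.018     ]
drop [ 0.64823058 -0.22976003  0.1       ]
beaker [ 0.35739982 -0.45820752  0.074     ]
media [ 0.41224142 -0.56345686  0.139     ]
tape [ 0.61624284 -0.49732424  0.025     ]
amber [ 0.40390773 -0.01574691  0.089     ]
[[ 0.943  0.333 -0.001]
 [ 0.333 -0.943  0.002]
 [ 0.    -0.002 -1.   ]]
```

```bash
cat >> h.py <<'E'
from scipy.spatial.transform import Rotation as Rot
def RT(s): q=s['orientation']; return Rot.from_quat([*q[1:],q[0]]).as_matrix()
def to(p,yaw=None):
    s=bot.get_state(); R=RT(s); y=np.degrees(np.arctan2(R[1,0],R[0,0]))
    print('pos',np.round(s['tool_pos'],4),'yaw',round(y,2),'tilt',np.round(R[:2,2],4),'F',np.round(s['contact_force'],1),'w',s['grip_width'],'t',s['time'])
    print('delta',np.round(R.T@(np.array(p)-s['tool_pos']),4),'turn',None if yaw is None else round((y-yaw+180)%360-180,2))
def wplane(d,u,v,z):
    dx,dy=u-d['cx'],v-d['cy'];r=np.hypot(dx,dy);th=r/d['fx'];c=np.array([dx/r*np.sin(th),dy/r*np.sin(th),np.cos(th)])
    M=np.array(d['mount']);s=d['state'];R=RT(s);o=R@M[:3,3]+s['tool_pos'];w=R@M[:3,:3]@c
    return o+w*(z-o[2])/w[2]
E
python3 - <<'E'
from h import *
d=get_image('wrist');print(np.round(d['mount'],4),d['fx'])
to([.5,-.27,.231],-60.7)
E
```

```text
[[ 1.600e-03 -9.579e-01 -2.871e-01  7.380e-02]
 [ 1.000e+00  1.300e-03  1.000e-03  2.000e-04]
 [-6.000e-04 -2.871e-01  9.579e-01 -1.423e-01]
 [ 0.000e+00  0.000e+00  0.000e+00  1.000e+00]] 325.19226210127806
pos [ 0.2165 -0.6124  0.2306] yaw 19.47 tilt [-0.0005  0.0014] F [-0.3 -0.   0.7] w 0.08553686241680218 t 0.15
delta [ 3.814e-01 -2.283e-01 -1.000e-04] turn 80.17
```

Request:
move_arm(steps=[0.314, -0.247, 0, 80, 0.314, -0.247, 0, 80, 0.314, -0.247, 0, 80, 0.314, -0.247, 0, 80, 0.314, -0.247, 0, 80, 0.314, -0.247, 0, 80, 0.314, -0.247, 0, 80, 0.314, -0.247, 0, 80, 0.314, -0.247, 0, 80, 0.314, -0.247, 0, 80, 0.314, -0.247, 0, 80, 0.314, -0.247, 0, 80, 0.314, -0.247, 0, 80, 0.314, -0.247, 0, 80, 0.314, -0.247, 0, 80, 0.314, -0.247, 0, 80], hand=0)

```text
time: 1.48
tool_pos: [0.4297, -0.2764, 0.2314]
orientation: [0.0, 0.863, -0.504, 0.0]
contact_force: [-0.9, 0.2, -0.1]
grip_width: 0.0857
finger_force: 0.0
```

```bash
python3 - <<'E'
from h import *
d=snap('wrist','w1');to([.5489,-.1276,.1],-60.7)
cv2.imwrite('pics/w1v.png',cv2.resize(d['img'][:,:,::-1],(800,600),interpolation=cv2.INTER_CUBIC))
print(bot.get_state()['q'])
E
```

```text
pos [ 0.4298 -0.2762  0.2314] yaw -60.59 tilt [ 0.0001 -0.0001] F [-0.4 -0.2 -0.9] w 0.08543773006047112 t 1.5333
delta [-0.071  -0.1767  0.1314] turn 0.11
[ 0.22276093  0.45873252  0.42257547  1.90860509 -0.24970705  0.82535937
 -1.8510032 ]
```

View pics/w1v.png

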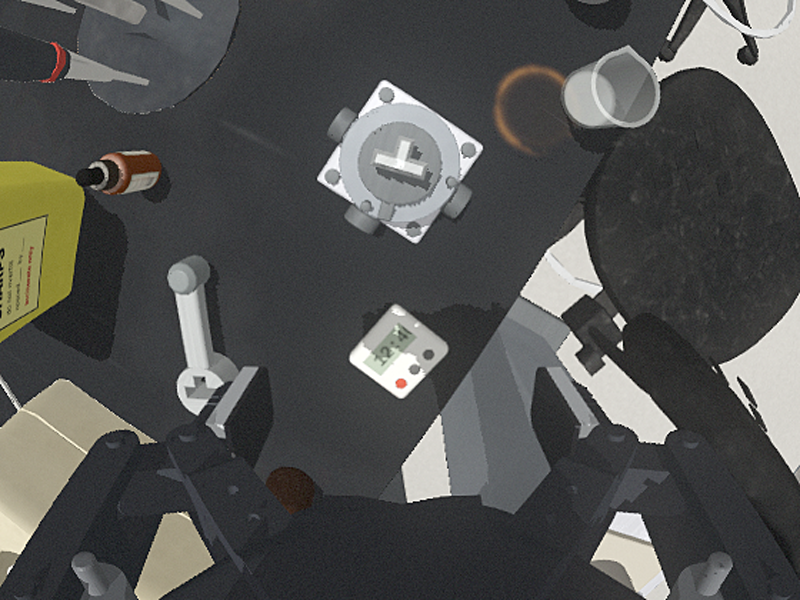

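The wrist view shows the valve shoulder at about (400,163), with the T's bar at (376,160)-(428,168) and its stem pointing up. The tab is near (386,210), and the lever bore is near (200,388). I'll enlarge the valve to get its angle.

```bash
python3 - <<'E'
from h import *
d=load('w1');i=d['img'][:,:,::-1]
# crop cols 230-330 rows 80-160
cv2.imwrite('pics/c1.png',cv2.resize(i[75:165,220:340],None,fx=6.6666667,fy=6.6666667,interpolation=cv2.INTER_CUBIC))
E
```

```text
(no output)
```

View pics/c1.png

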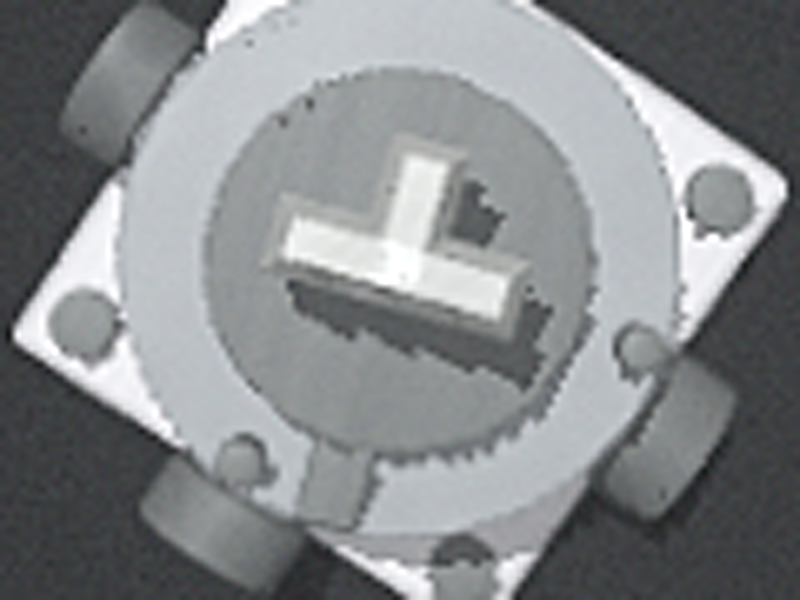

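The enlarged valve is clear. The T's tip face has its bar ends at (287,240) and (510,296) and its stem end at (427,157). The shoulder centre is at (400,261).

```bash
python3 - <<'E'
from h import *
d=load('w1');s=6.6666667
P=lambda x,y,z:wplane(d,220+x/s,75+y/s,z)
L,R,S=P(287,240,.112),P(510,296,.112),P(427,157,.112)
b=L-R;m=(L+R)/2;x=S-m;an=lambda v:np.degrees(np.arctan2(v[1],v[0]))
print('bar len',np.linalg.norm(b),'yaw',an(b)-90,'stem',an(x),np.linalg.norm(x),'mid',m,'shoulder',P(400,261,.074))
sh=P(400,261,.074);tb=P(335,505,.07);print('tab yaw',an(sh-tb),np.linalg.norm(sh-tb))
pin=[P(245,455,.07),P(643,345,.07)];print([an(sh-p) for p in pin])
k=800/560
h=wplane(d,201/k,388/k,.034);n=wplane(d,183/k,272/k,.042);v=n-h;print(h,n,an(v),np.linalg.norm(v[:2]))
to([.5489,-.1276,.08],-60.7)
E
```

```text
bar len 0.02747023959736514 yaw -74.79566655059395 stem -74.66967020683806 0.013763241181014027 mid [ 0.46465925 -0.33508966  0.112     ] shoulder [ 0.46469509 -0.33525995  0.074     ]
tab yaw -75.4021677888879 0.035870679615011794
[np.float64(-99.11190901042141), np.float64(10.662155192349854)]
[ 0.52666583 -0.08521517  0.034     ] [ 0.57627066 -0.1813968   0.042     ] -62.71797906300427 0.10821989895768039
pos [ 0.4298 -0.2762  0.2314] yaw -60.59 tilt [ 0.0001 -0.0001] F [-0.4 -0.2 -0.9] w 0.08543773006047112 t 1.5333
delta [-0.071  -0.1767  0.1514] turn 0.11
```

Request:
move_arm(steps=[-0.07, -0.177, 0.04, 1, -0.07, -0.177, 0.04, 1, -0.07, -0.177, 0.04, 1, -0.07, -0.177, 0.04, 1, -0.07, -0.177, 0.04, 1, -0.07, -0.177, 0.04, 1, -0.07, -0.177, 0.04, 1, -0.07, -0.177, 0.04, 1])

```text
time: 2.2
tool_pos: [0.5494, -0.1286, 0.1913]
orientation: [0.001, 0.859, -0.512, -0.0]
contact_force: [0.2, 0.9, 1.1]
grip_width: 0.0853
finger_force: 0.0
```

```bash
python3 - <<'E'
from h import *
d=snap('wrist','w2');to([.5489,-.1276,.1],-60.7)
i=d['img'][:,:,::-1]
cv2.imwrite('pics/w2v.png',cv2.resize(i[100:340,140:420],None,fx=2.5,fy=2.5,interpolation=cv2.INTER_CUBIC))
E
```

```text
pos [ 0.5493 -0.1291  0.1916] yaw -61.66 tilt [-0.0002 -0.0009] F [-0.  -0.6  0.1] w 0.0856423875230485 t 2.25
delta [-0.0016 -0.0005  0.0916] turn -0.96
```

View pics/w2v.png

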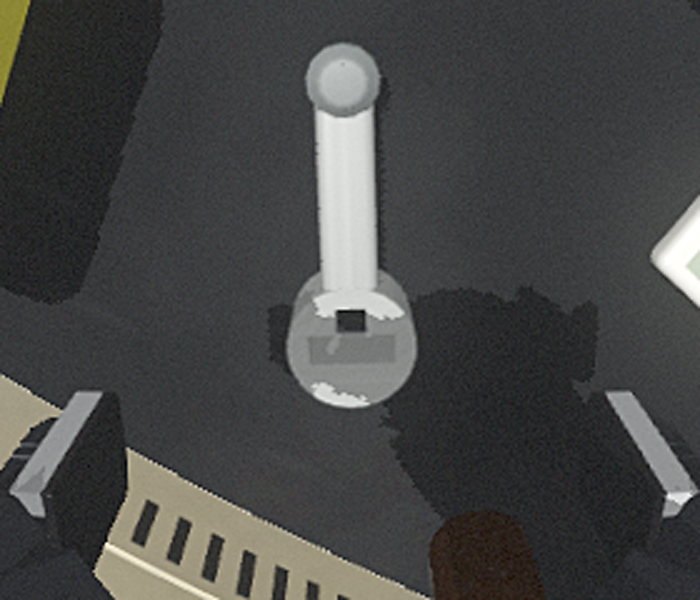

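The bore's bar is centred at (352,349) in the crop and the knob-top centre is at (343,82).

```bash
python3 - <<'E'
from h import *
d=load('w2')
P=lambda x,y,z:wplane(d,140+x/2.5,100+y/2.5,z)
an=lambda v:np.degrees(np.arctan2(v[1],v[0]))
h,n=P(352,349,.034),P(343,82,.042);v=n-h
L,R=P(308,348.5,.034),P(397,349,.034)
y=an(v);print(h,n,y,np.linalg.norm(v[:2]),'bar',an(L-R)-90,np.linalg.norm(L-R))
g=h+.055*v/np.linalg.norm(v);print(g)
to([g[0],g[1],.005],y)
E
```

```text
[ 0.52415038 -0.08081863  0.034     ] [ 0.5775047  -0.17234185  0.042     ] -59.75955406798121 0.10593951917840566 bar -61.866515389664784 0.035602529766926815
[ 0.55177139 -0.1281993   0.03814152]
pos [ 0.5493 -0.1291  0.1916] yaw -61.66 tilt [-0.0002 -0.0009] F [-0.  -0.6  0.1] w 0.0856423875230485 t 2.25
delta [ 0.0002 -0.0028  0.1866] turn -1.9
```

Request:
move_arm(steps=[0, -0.003, 0.06, -1.5, 0, -0.003, 0.12, -1.5, 0, -0.003, 0.15, -1.5, 0, -0.003, 0.17, -1.5, 0, -0.003, 0.185, -1.5, 0, -0.003, 0.185, -1.5, 0, -0.003, 0.185, -1.5, 0, -0.003, 0.185, -1.5])

```text
time: 2.92
tool_pos: [0.5536, -0.1275, 0.0081]
orientation: [-0.0, 0.865, -0.501, 0.001]
contact_force: [0.1, -0.3, -0.3]
grip_width: 0.0854
finger_force: 0.0
```

Request:
move_arm(steps=[0, 0, 0, 0, 0, 0, 0, 0, 0, 0, 0, 0, 0, 0, 0, 0, 0, 0, 0, 0, 0, 0, 0, 0, 0, 0, 0, 0, 0, 0, 0, 0, 0, 0, 0, 0, 0, 0, 0, 0, 0, 0, 0, 0, 0, 0, 0, 0], hand=255)

```text
time: 3.92
tool_pos: [0.553, -0.1259, 0.007]
orientation: [-0.0, 0.866, -0.5, 0.0]
contact_force: [-1.4, 0.4, 4.7]
grip_width: 0.0214
finger_force: 60.1
```

Request:
move_arm(steps=[0, 0, -0.04, 0, 0, 0, -0.08, 0, 0, 0, -0.12, 0, 0, 0, -0.165, 0, 0.04, 0.042, -0.165, 3, 0.06, 0.063, -0.165, 6, 0.08, 0.084, -0.165, 9, 0.1, 0.105, -0.165, 12, 0.12, 0.126, -0.165, 14.7, 0.14, 0.147, -0.165, 14.7, 0.16, 0.167, -0.165, 14.7, 0.175, 0.182, -0.165, 14.7, 0.189, 0.196, -0.165, 14.7, 0.189, 0.196, -0.165, 14.7, 0.189, 0.196, -0.165, 14.7, 0.189, 0.196, -0.165, 14.7, 0.189, 0.196, -0.165, 14.7])

```text
time: 5.33
tool_pos: [0.4779, -0.3858, 0.1708]
orientation: [-0.001, 0.795, -0.606, -0.001]
contact_force: [-0.2, -0.2, -3.5]
grip_width: 0.021
finger_force: 60.0
```

```bash
python3 - <<'E'
from h import *
d=snap('wrist','w3');e=snap('top','t3');to([.4779,-.3876,.17],-74.7)
i=cv2.resize(d['img'][:,:,::-1],(533,400),interpolation=cv2.INTER_CUBIC)
cv2.imwrite('pics/v3.png',np.hstack([i,cv2.resize(e['img'][190:290,270:335,::-1],(260,400),interpolation=cv2.INTER_CUBIC)]))
print(bot.get_state()['q'])
E
```

```text
pos [ 0.4779 -0.3861  0.1711] yaw -74.62 tilt [-0.0001  0.001 ] F [ 0.2  0.2 -3.1] w 0.020507135596678678 t 5.4333
delta [0.0015 0.0004 0.0011] turn 0.08
[ 0.37631163  0.68276835  0.42723406  1.69028001 -0.35725749  0.8473405
 -1.91488729]
```

View pics/v3.png

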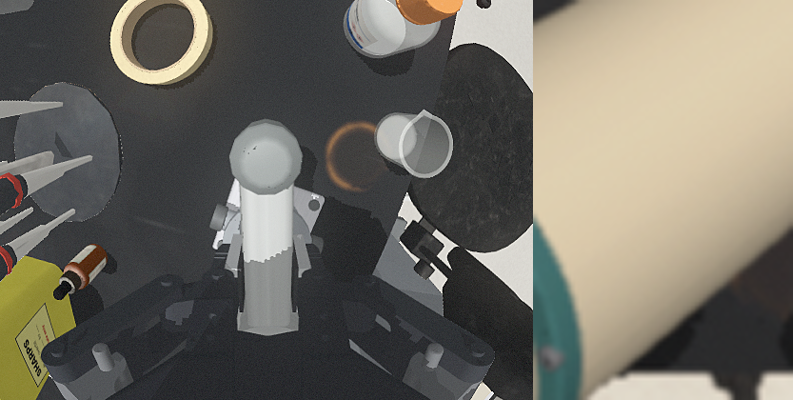

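The wrist view shows the knob's top disc centred near (265,155), with the arm between the pads and the hub hidden. The top camera is blocked by the arm. I'll check the knob offset and the scene view.

```bash
python3 - <<'E'
from h import *
d=load('w3');k=533/560
i=d['img'][:,:,::-1]
e=snap('scene','s3')
for u,v in((265,155),(265,158)):
    p=wplane(d,u/k,v/k,.206);print(np.round(RT(d['state']).T@(p-d['state']['tool_pos']),4))
a=cv2.resize(i[115:215,230:330],(400,400),interpolation=cv2.INTER_CUBIC)
u,v=proj(e,[.464,-.335,.13]);u,v=int(u),int(v);print(u,v,e['img'].shape)
b=cv2.resize(e['img'][v-50:v+50,u-50:u+50,::-1],(400,400),interpolation=cv2.INTER_CUBIC)
cv2.imwrite('pics/v4.png',np.hstack([a,b]))
E
```

```text
[ 0.0553 -0.0015 -0.0353]
[ 0.0542 -0.0015 -0.0353]
288 216 (420, 560, 3)
```

View pics/v4.png

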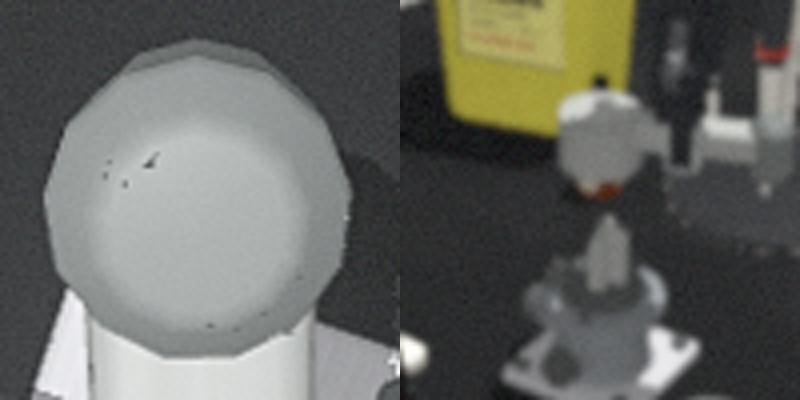

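```bash
python3 - <<'E'
from h import *
d=load('w3');e=load('s3')
p=wplane(d,280,171.25,.206);print(np.round(RT(d['state']).T@(p-d['state']['tool_pos']),4))
s=d['state'];R=RT(s)
hub=s['tool_pos']-.0545*R[:,0];print('hub exp',hub)
for z in(.164,.198):print(proj(e,[hub[0],hub[1],z]))
for q in([.4625,-.3345],[.4647,-.3352]):print(proj(e,[*q,.112]),proj(e,[*q,.074]))
i=e['img'].astype(int)
print(proj(e,[.464+.01,-.335,.112]),proj(e,[.464,-.325,.112]))
to([.4779,-.3876,.17],-74.7)
E
```

```text
[ 0.0524 -0.001  -0.0353]
hub exp [ 0.46340669 -0.33323168  0.17092659]
(np.float64(287.3420056056702), np.float64(204.54665787181818))
(np.float64(287.3961633158626), np.float64(192.75073151502562))
(np.float64(287.53479105951635), np.float64(222.24628857929667)) (np.float64(287.47427951310686), np.float64(234.50072456878934))
(np.float64(288.1800972388343), np.float64(221.9007979237342)) (np.float64(288.1096558003571), np.float64(234.14761504162803))
(np.float64(289.80253428013333), np.float64(220.12992635287395)) (np.float64(284.5315522254696), np.float64(220.99690863415594))
pos [ 0.4779 -0.3863  0.1712] yaw -74.63 tilt [-0.      0.0007] F [-0.1  0.3 -3.1] w 0.0210107331117967 t 5.4833
delta [0.0012 0.0003 0.0012] turn 0.07
```

Request:
move_arm(steps=[0.001, 0, 0.02, 0, 0.001, 0, 0.04, 0, 0.001, 0, 0.05, 0, 0.001, 0, 0.053, 0, 0.001, 0, 0.056, 0, 0.001, 0, 0.058, 0, 0.001, 0, 0.058, 0, 0.001, 0, 0.058, 0])

```text
time: 6.15
tool_pos: [0.4781, -0.3884, 0.114]
orientation: [-0.0, 0.795, -0.607, 0.0]
contact_force: [-0.5, 1.0, -3.6]
grip_width: 0.0209
finger_force: 59.8
```

Request:
move_arm(steps=[0, 0, 0.002, 0, 0, 0, 0.004, 0, 0, 0, 0.006, 0, 0, 0, 0.006, 0, 0, 0, 0.006, 0])

```text
time: 6.57
tool_pos: [0.4783, -0.3878, 0.1072]
orientation: [-0.001, 0.795, -0.607, 0.0]
contact_force: [3.1, 3.0, -2.7]
grip_width: 0.021
finger_force: 59.8
```

```bash
python3 - <<'E'
from h import *
s=bot.get_state();print(s['moment'])
to([.4782,-.3873,.081],-74.7)
E
```

```text
[ 0.68060095 -0.69137249 -0.20918712]
pos [ 0.4783 -0.3878  0.1072] yaw -74.72 tilt [0.0009 0.0009] F [ 3.1  3.  -2.7] w 0.02104895477425636 t 6.5667
delta [-0.0005  0.      0.0262] turn -0.02
```

Request:
move_arm(steps=[-0.0005, -0.0007, 0.002, 0, -0.0005, -0.0007, 0.004, 0, -0.0005, -0.0007, 0.006, 0, -0.0005, -0.0007, 0.008, 0, -0.0005, -0.0007, 0.01, 0, -0.0005, -0.0007, 0.01, 0, -0.0005, -0.0007, 0.01, 0])

```text
time: 7.15
tool_pos: [0.4783, -0.3877, 0.097]
orientation: [-0.0, 0.795, -0.607, 0.0]
contact_force: [3.0, 2.3, -2.0]
grip_width: 0.0209
finger_force: 59.8
```

Sliding freely; continue until seated.

Request:
move_arm(steps=[-0.0005, -0.0005, 0.002, 0, -0.0005, -0.0005, 0.004, 0, -0.0005, -0.0005, 0.006, 0, -0.0005, -0.0005, 0.008, 0, -0.0005, -0.0005, 0.01, 0, -0.0005, -0.0005, 0.012, 0, -0.0005, -0.0005, 0.013, 0, -0.0005, -0.0005, 0.014, 0, -0.0005, -0.0005, 0.014, 0, -0.0005, -0.0005, 0.014, 0])

```text
time: 7.98
tool_pos: [0.4785, -0.3875, 0.0832]
orientation: [0.0, 0.795, -0.607, 0.0]
contact_force: [2.5, 0.1, -3.3]
grip_width: 0.0209
finger_force: 59.7
```

Request:
move_arm(steps=[-0.0, -0.0005, 0.001, 0, 0, -0.0005, 0.002, 0, 0, -0.0005, 0.003, 0, 0, -0.0005, 0.004, 0, 0, -0.0005, 0.004, 0, 0, -0.0005, 0.004, 0])

```text
time: 8.48
tool_pos: [0.4786, -0.3875, 0.0807]
orientation: [-0.0, 0.795, -0.607, 0.0]
contact_force: [-0.7, 1.3, 8.2]
grip_width: 0.0207
finger_force: 61.4
```

Request:
move_arm(steps=[-0.0002, -0.0047, -0.0005, -5, -0.0008, -0.0093, -0.0005, -10, -0.0018, -0.0139, -0.0005, -15, -0.0032, -0.0184, -0.0005, -20, -0.005, -0.0227, -0.0005, -25, -0.0072, -0.0269, -0.0005, -30, -0.0097, -0.0308, -0.0005, -35, -0.0126, -0.0345, -0.0005, -40, -0.0126, -0.0345, -0.0005, -40, -0.0126, -0.0345, -0.0005, -40, -0.0126, -0.0345, -0.0005, -40])

```text
time: 9.4
tool_pos: [0.5089, -0.3659, 0.0808]
orientation: [-0.0, 0.954, -0.298, 0.0]
contact_force: [1.2, 1.5, 7.0]
grip_width: 0.0209
finger_force: 61.1
```

```bash
python3 - <<'E'
from h import *
s=bot.get_state();print(s['moment'],s['q']);R=RT(s);print(R.T@s['contact_force'])
y=np.radians(-34.7);to([.4644+.0537*np.cos(y),-.3357+.0537*np.sin(y),.081],-34.7)
E
```

```text
[ 0.45390081  0.05627796 -0.00684172] [ 0.46982937  0.78897432  0.18100317  1.70988706 -0.20980543  0.66129149
 -1.41226873]
[ 0.11577856 -1.89687471 -7.03123936]
pos [ 0.5089 -0.3659  0.0808] yaw -34.72 tilt [ 0.0004 -0.0001] F [1.2 1.5 7. ] w 0.02094047848508281 t 9.4
delta [-0.0001  0.0005 -0.0002] turn -0.02
```

Request:
move_arm(steps=[-0.0002, -0.0047, 0, -5, -0.0008, -0.0093, 0, -10, -0.0018, -0.0139, 0, -15, -0.0032, -0.0184, 0, -20, -0.0043, -0.021, 0, -23, -0.0055, -0.0236, 0, -26, -0.0055, -0.0236, 0, -26, -0.0055, -0.0236, 0, -26])

```text
time: 10.07
tool_pos: [0.5179, -0.3436, 0.0809]
orientation: [0.0, 0.997, -0.076, 0.0]
contact_force: [0.1, 1.6, 4.9]
grip_width: 0.0212
finger_force: 61.1
```

Request:
move_arm(steps=[0, -0.0019, 0, -2, -0.0001, -0.0037, 0, -4, -0.0002, -0.0047, 0, -5, -0.0002, -0.0047, 0, -5, -0.0002, -0.0047, 0, -5])

```text
time: 10.48
tool_pos: [0.5184, -0.3389, 0.0808]
orientation: [0.0, 0.999, -0.033, 0.0]
contact_force: [-0.1, 1.7, 5.8]
grip_width: 0.0213
finger_force: 61.0
```

```bash
python3 - <<'E'
from h import *
s=bot.get_state();print(s['moment']);R=RT(s)
y=np.radians(-3.7);to([.4644+.0537*np.cos(y),-.3357+.0537*np.sin(y),.081],-3.7)
E
```

```text
[ 0.40936371 -0.04002402 -0.07226   ]
pos [ 0.5184 -0.3389  0.0808] yaw -3.73 tilt [ 0.0005 -0.0006] F [-0.1  1.7  5.8] w 0.021332780958932162 t 10.4833
delta [-0.0004  0.0002 -0.0002] turn -0.03
```

Request:
move_arm(steps=[0, -0.0009, 0, -1, 0, -0.0019, 0, -2, -0.0001, -0.0028, 0, -3, -0.0001, -0.0028, 0, -3, -0.0001, -0.0028, 0, -3])

```text
time: 10.9
tool_pos: [0.5185, -0.3362, 0.0808]
orientation: [0.0, 1.0, -0.006, 0.0]
contact_force: [0.0, 1.5, 4.8]
grip_width: 0.0209
finger_force: 61.0
```

Request:
move_arm(steps=[0, -0.0009, 0, -1, 0, -0.0019, 0, -2, -0.0001, -0.0028, 0, -3, -0.0001, -0.0037, 0, -4, -0.0001, -0.0037, 0, -4])

```text
time: 11.32
tool_pos: [0.5185, -0.3344, 0.0808]
orientation: [0.001, 1.0, 0.027, 0.001]
contact_force: [1.5, -2.3, 5.8]
grip_width: 0.0209
finger_force: 63.0
```

```bash
python3 - <<'E'
from h import *
d=snap('wrist','w5');s=bot.get_state();print(s['moment'],s['q'][6]);to([.5184,-.3357,.081],0)
e=snap('top','t5');f=snap('scene','s5')
k=lambda i:cv2.resize(i[:,:,::-1],(400,400),interpolation=cv2.INTER_CUBIC)
u,v=map(int,proj(f,[.464,-.335,.08]))
cv2.imwrite('pics/v5.png',np.hstack([k(f['img'][v-40:v+40,u-40:u+40]),k(e['img'][184:264,255:335])]))
E
```

```text
[-0.35504972 -0.05317294 -1.1261368 ] -0.9847367933937556
pos [ 0.5185 -0.3344  0.0808] yaw 3.06 tilt [ 0.0018 -0.0027] F [ 0.9 -2.6  5.6] w 0.020977764397027046 t 11.3667
delta [-0.0001  0.0013 -0.0002] turn 3.06
```

View pics/v5.png

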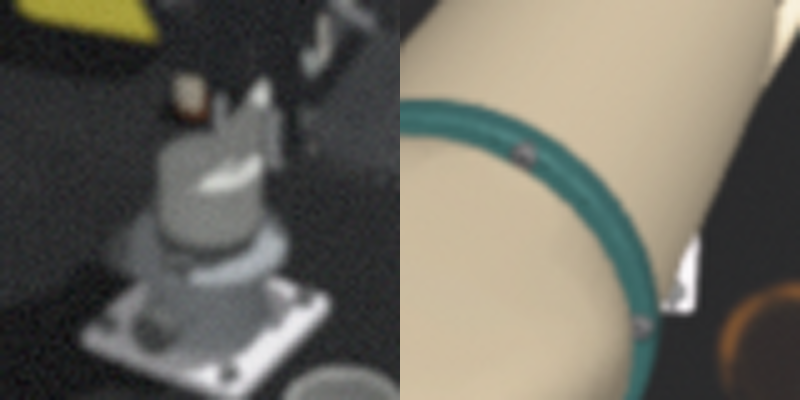

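The hub sits flush on the shoulder in the left panel. The 1.1 N·m reaction moment shows the stop has been reached. I'll relax the preload, open the gripper and lift straight up.

Request:
move_arm(steps=[0, 0.0005, -0.0003, 0.5, 0, 0.001, -0.0006, 1, 0, 0.0015, -0.0008, 1.5, 0, 0.0015, -0.0008, 1.5, 0, 0.0015, -0.0008, 1.5])

```text
time: 11.88
tool_pos: [0.5185, -0.3349, 0.0809]
orientation: [0.001, 1.0, 0.015, 0.0]
contact_force: [0.9, -4.6, 3.1]
grip_width: 0.0211
finger_force: 60.8
```

Request:
move_arm(steps=[0, 0, 0, 0, 0, 0, 0, 0, 0, 0, 0, 0, 0, 0, 0, 0, 0, 0, 0, 0, 0, 0, 0, 0, 0, 0, 0, 0, 0, 0, 0, 0, 0, 0, 0, 0, 0, 0, 0, 0], hand=0)

```text
time: 12.72
tool_pos: [0.5185, -0.3336, 0.0807]
orientation: [0.0, 1.0, 0.015, 0.0]
contact_force: [0.6, 0.4, 0.7]
grip_width: 0.0853
finger_force: 0.0
```

Request:
move_arm(steps=[0, 0, -0.02, 0, 0, 0, -0.04, 0, 0, 0, -0.07, 0, 0, 0, -0.1, 0, 0, 0, -0.14, 0, -0.04, 0, -0.16, 0, -0.07, 0, -0.16, 0, -0.07, 0, -0.16, 0, -0.07, 0, -0.16, 0])

```text
time: 13.47
tool_pos: [0.4466, -0.3365, 0.2415]
orientation: [0.0, 1.0, 0.014, -0.0]
contact_force: [0.6, 0.1, 0.4]
grip_width: 0.0855
finger_force: 0.0
```

```bash
python3 - <<'E'
from h import *
d=snap('wrist','w6');to([.5,-.33,.2],0)
cv2.imwrite('pics/w6v.png',cv2.resize(d['img'][60:360,80:480,::-1],(800,600),interpolation=cv2.INTER_CUBIC))
E
```

```text
pos [ 0.4483 -0.336   0.2411] yaw 1.7 tilt [ 0.0009 -0.0003] F [ 0.6  0.7 -0.2] w 0.08573280591833035 t 13.5167
delta [ 0.0519 -0.0044  0.0411] turn 1.7
```

View pics/w6v.png

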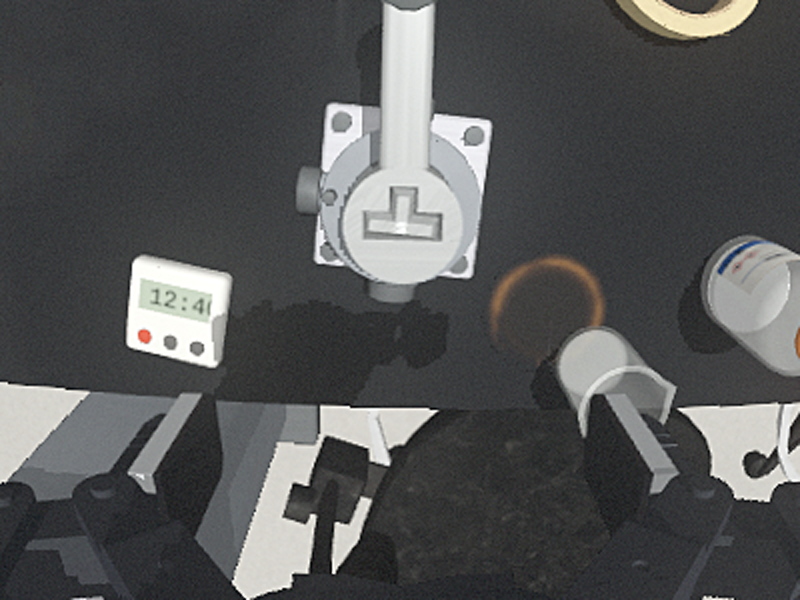

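```bash
python3 -c "
from bench import bot
print(bot.sign_off())"
```

```text
the job is handed in; nothing more can be done
None
```

The lever is seated on the valve shaft, swung anticlockwise until the arm felt the stop (about 1.1 N·m), and released with the gripper lifted clear; I handed the job in at about 13.5 s. I confirmed the stop by that moment only, because the hub hides the shaft's tab in the last picture.

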